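# Close the takeaway lunch box by tucking its flap

### The job

Close the open wooden lunch box with a fingertip: push its standing flap over until it lies flat, and keep it pressed down, because it springs back up, while you push its rib forward so that the flap's edge slides fully home beneath the retaining lip; then let go. Do not touch the flap's paper-lined inner side, and leave the other things on the table standing where they are.

Things in the scene. Friction and masses are not known exactly. Their poses are not given: they have to be found in the camera images.
- lunch_box: The open wooden lunch box with two glazed fillets, fixed to the table: 156 mm long (x), 110 mm wide (y), rim 50 mm up. Origin: centre of its underside, z up; x points from hinge end to lip end, the way the flap is pushed home. Hinge line at x = -65 mm, rim height, at the start. Nothing stands within 100 mm behind the hinge end. Two closed boxes stacked far to one side are not part of the job.
- lip_edge (a point): Middle of the lower rear edge of the retaining lip, 51 mm from the box origin along its +x, 58 mm above the table. The lip is a fixed 6 mm thick board across the box's front end, 27 mm deep by 110 mm wide, its top 64 mm above the table, with a slot below it that is 8 mm high (50 to 58 mm above the table) and 21 mm deep.
- flap (a joint): Fold angle of the flap in rad: 0 = folded flat on the rim (a stop), about 1.57 = standing upright on the hinge, 1.9 = the most open. A springy, slightly stiff hinge: let go, the flap stays where it is between about 1.1 and 1.75 but springs back up from lower down; folding it takes up to about 2 N at the rib, holding it flat about 1 N.
- carriage (a joint): How far the flap with its hinge pins has slid forward along the box's +x, in m: 0 = drawn back (the start), 0.018 = fully home against a stop. Moves stiffly, with about 6 N, and stays where it is left. Flat, the flap's edge is 6 mm short of the lip at 0 and enters the slot after that, ending 12 mm beneath the lip at 0.018.
- flap_hinge (a point): Middle of the flap's hinge line, at the flap's underside. It moves forward with the carriage.
- flap_edge (a point): Middle of the flap's free edge, 110 mm from the hinge. The flap is a wooden panel 110 mm long, 100 mm wide and 4 mm thick, with its upper face 4.5 mm above the hinge line when flat; its last 18 mm are 3 mm thick (top 3.5 mm above the hinge line).
- push_spot (a point): Point on the flap's outer face (on top once folded), 74 mm from the hinge and in the middle of the width, just on the hinge side of the thumb rib. The rib runs across the flap 85 to 91 mm from the hinge, is 70 mm wide and stands 8 mm proud of the outer face. A fingertip here can press the flap down and push the rib forward. Site axes: x from hinge to free edge, z out of the outer face.
- lining: Paper lining on the flap's inner face (80 by 80 mm, its middle 50 mm from the hinge), which faces the food and must not be touched. Origin: on the hinge line; x towards the free edge, z through the flap to its outer face.
- shaker: Bystander, to be left where it stands: a small dark wooden pepper jar, 38 mm across, 85 mm tall. Origin: centre of its underside.
- tea_cup: Bystander, to be left where it stands: a blue ceramic cup, 68 mm across, 70 mm tall. Origin: centre of its underside.
- sauce_bottle: Bystander, to be left where it stands: an amber glass bottle, 42 mm across, 100 mm tall. Origin: centre of its underside.
- dip_dish: Bystander, to be left where it stands: a white shallow dish, 72 mm across, 22 mm tall. Origin: centre of its underside.
- sauce_pot: Bystander, to be left where it stands: a steel pot, 110 mm across without its two side handles, 85 mm tall. Origin: centre of its underside.
- tongs_mug: Bystander, to be left where it stands: a steel beaker, 80 mm across, 100 mm tall. Origin: centre of its underside.
Mind the look-alikes: they are no part of the job. Leave any green or pink look-alike of the lunch_box alone.

How it is judged:
On the way:
1. the flap is folded down flat while its edge is still clear of the lip (value of joint flap below 0.06 rad and value of joint carriage below 0.008 m).
At the end, for the whole second after the job is handed in: The flap lies flat (fold angle under 0.06 rad), slid at least 14 of its 18 mm forward so that its edge is held beneath the lip, and is at rest without being held; every bystander within 30 mm of where it stood (value of joint flap below 0.06 rad and value of joint carriage above 0.014 m and velocity of joint flap below 0.05 rad/s and velocity of joint carriage below 0.005 m/s and distance of each of shaker, tea_cup, sauce_bottle, dip_dish, sauce_pot, tongs_mug from where it was at the start of the episode below 0.03 m); the robot touches nothing.
It fails at once if a finger touches the flap's lining, as when the flap is pinched (contact force between the fingers and lining above 0.5 N).
It fails at once if a bystander is pushed away or lifted (moved over 30 mm) (distance of any of shaker, tea_cup, sauce_bottle, dip_dish, sauce_pot, tongs_mug from where it was at the start of the episode above 0.03 m).
It fails at once if a bystander is tipped over (angle between any of shaker, tea_cup, sauce_bottle, dip_dish, sauce_pot, tongs_mug's own z axis and vertical above 0.5 rad).
It also fails if it takes over 38 s, if anything falls off the work surface, if the arm or the gripper's body presses on something with over 40 N, if the wrist force passes 120 N, or if a joint passes its speed limit or range.

### The arm

A 6-joint arm with a two-finger parallel gripper is mounted at the origin on the work surface. World frame = base frame: x ahead of the robot, y to its left, z up, the work surface at z = 0. Lengths are in m, angles in rad, forces in N, time in s.
With the tool pointing down it reaches from about 0.375 to 0.825 m from the base axis. Payload 5.5 kg.
Tool frame: the origin (TCP) lies at the very end of the fingers, on their centre line; the grasp point (between the pads) lies 19 mm behind it; z points along the fingers, y is the line along which they close (so a half turn about z gives the same grasp; the last joint's range is limited). The gripper opens to 85 mm and grips with 20 to 120 N. Pads are 22 mm wide; open, the fingers measure 114 mm over their backs; the gripper's body (76 mm by 85 mm) begins 54 mm behind the grasp point. The pads swing forward as they close: fully open they stand 13 mm farther back than shut.
Start: joints at [-1.316, 0.314, -0.047, 1.21, 0, 1.571], TCP at [0.151, -0.581, 0.231] pointing down, gripper open.
Joint ranges: [-2.67, 2.67], [-0.69, 1.73], [-1.03, 1.25], [-2.08, 2.16], [-1.42, 1.45], [-3.14, 3.14]. Speed limits (rad/s): [2.39, 2.39, 3.01, 3.14, 3.14, 3.14].

### API

Orientations are given as a unit quaternion [x, y, z, w].
In Python, from rig import env gives the robot as it stands.
- The arm moves only by the shell command python3 -m pendant 'ROWS' [FORCE]. ROWS is a JSON object of lists of equal length, an entry for each row: "grip": the opening, from 0 (shut) to 1 (fully open); "xyz": the shift along the tool's x, y, z in mm, a list of three; "dr": the turn, a rotation vector about the tool's x, y, z in degrees, a list of three. A call has 1 to 12 rows; each row shifts and turns the commanded pose from where the row before left it, along the tool's axes as they then stand; what a row does not reach is not made up. A row lasts 1/10 s, in which the tool goes at most 50 mm and 8.59 degrees, less where a joint would pass 70% of its speed; a pose out of reach is approached as far as the arm can. A call with a gripper value outside its range is refused whole. The fingers move at their own pace and stop on an object; FORCE is the grip in N (left out, the last holds). Time passes only in rows, so rows that do not move let the fingers close. It gives the time, the measured TCP pose, the force, the opening and the grip force at its end, in the units of the state.
- env.sense(): the state, without advancing time (a new reading comes with each control period).
- env.camera(name): name is "side" or "top" or "wrist"; returns a dict with "img" (384x512x3 uint8, red, green, blue), "intrinsics" (3x3 intrinsics, pixels), "extrinsics" (4x4, takes a point from world to camera coordinates). Camera axes: x right, y up, looking along -z (the intrinsics and any distortion apply to the point x, -y, -z); pixel columns grow to the right and rows downward; lengths in m; the calibration is good to about 2 mm. The wrist camera is an equidistant fisheye: a pixel r from the principal point sees the ray r / f radians off the axis. A picture is of the moment at which its call begins. There is no depth.
- env.close_job(): hands the job in; it is judged then, once.
Trained networks look in a picture, given as the dict that the camera call returned (one of the last four; its "shot" number tells which), for a name from the list of things; names that differ only in an ending like _2 or _b are one class to them, and where a whole thing is asked for, a point or a joint stands for the part that bears it (a point fixed in the world has none). Each returns a list of dicts, best first, with "conf" (0 to 1); they miss things now and then, are a little off and sometimes report something else, mostly with a low value. They report only what shows in the picture. A call takes as long as a camera call. They do not tell look-alikes from the thing itself.
- env.regions_of(picture, thing): "mask" (384x512 bool, what is visible of it) and "at" ([column, row] in pixels, amid what is visible of it).
The state is a dict: "t": time; "joint_positions": joint angles; "joint_velocities": joint speeds; "effort": joint torques, N m; "eef_pos": TCP position; "ee_rot": TCP orientation; "wrist_force": force on the tool from outside, world axes, zero at the start; "wrist_torque": the same for the moment, N m; "width": finger opening in m; "grasp_force": force on a finger pad.
Only numpy, scipy, OpenCV 4.12 (cv2) and the standard library are available. Lean on these libraries where they do the work, as an engineer would, in place of code of your own. Each camera call takes 0.05 s, during which the arm holds its last target. There are 200 camera calls.

## Working session

There is one attempt and no reset: what is moved stays moved. The work goes in short steps, Python scripts to look and compute and a shell command to move; the robot and the scene stay as the last step left them, time stands still between calls to the robot, and variables do not carry over. Pictures are saved under pics/ and viewed, at most 10 in all, crops included, and the job is handed in when it is done.

```bash
mkdir -p pics
cat > h.py <<'E'
import numpy as np, cv2
from rig import env
from scipy.spatial.transform import Rotation as R
def ray(p,uv):
    K=p["intrinsics"];E=p["extrinsics"]
    d=np.array([(uv[0]-K[0,2])/K[0,0],-(uv[1]-K[1,2])/K[1,1],-1.])
    return -E[:3,:3].T@E[:3,3], E[:3,:3].T@d
def onz(p,uv,z):
    c,d=ray(p,uv); return c+d*(z-c[2])/d[2]
def proj(p,X):
    E=p["extrinsics"];K=p["intrinsics"];q=E[:3,:3]@np.array(X)+E[:3,3]
    return np.array([K[0,0]*q[0]/-q[2]+K[0,2],K[1,1]*-q[1]/-q[2]+K[1,2]])
def tri(p1,a,p2,b):
    A=[];B=[]
    for p,u in((p1,a),(p2,b)):
        c,d=ray(p,u);d=d/np.linalg.norm(d);M=np.eye(3)-np.outer(d,d);A.append(M);B.append(M@c)
    return np.linalg.solve(sum(A),sum(B))
E
python3 - <<'E'
from h import *
s=env.camera("side");t=env.camera("top")
cv2.imwrite("pics/a.png",np.vstack([s["img"],t["img"]])[:,:,::-1][:, :]) if 0 else None
im=np.hstack([s["img"],t["img"]])[:,:,::-1]
cv2.imwrite("pics/side.png",s["img"][:,:,::-1]);cv2.imwrite("pics/top.png",t["img"][:,:,::-1])
for n in ["lunch_box","flap","lining","shaker","tea_cup","sauce_bottle","dip_dish","sauce_pot","tongs_mug"]:
  for nm,p in(("side",s),("top",t)):
    for r in env.regions_of(p,n)[:3]:
        print(n,nm,round(r["conf"],2),np.round(r["at"]),r["mask"].sum(),np.round(onz(p,r["at"],.05),3)[:2])
print(env.sense()["ee_rot"])
E
```

```text
lunch_box side 0.63 [258. 261.] 2582 [0.409 0.19 ]
lunch_box side 0.6 [280. 154.] 1305 [ 0.703 -0.227]
lunch_box side 0.59 [254. 200.] 2148 [0.592 0.017]
lunch_box top 0.96 [277. 247.] 1741 [ 0.394 -0.067]
lunch_box top 0.95 [245. 176.] 1728 [0.619 0.031]
lunch_box top 0.93 [196. 241.] 1908 [0.417 0.185]
flap side 0.85 [280. 150.] 527 [ 0.72  -0.247]
flap side 0.72 [257. 190.] 663 [ 0.623 -0.027]
flap side 0.71 [325. 218.] 814 [ 0.379 -0.068]
flap top 0.82 [196. 240.] 1135 [0.42  0.186]
flap top 0.79 [333. 154.] 1093 [ 0.689 -0.252]
flap top 0.75 [277. 252.] 1162 [ 0.378 -0.066]
lining top 0.53 [261. 135.] 344 [ 0.753 -0.022]
lining top 0.38 [207. 162.] 180 [0.668 0.154]
shaker side 0.68 [154. 273.] 2094 [0.584 0.408]
shaker side 0.62 [220. 217.] 319 [0.615 0.142]
shaker top 0.61 [124. 188.] 1218 [0.586 0.417]
shaker top 0.56 [210. 179.] 135 [0.611 0.143]
tea_cup side 0.62 [271. 180.] 237 [ 0.622 -0.095]
tea_cup top 0.86 [280. 170.] 368 [ 0.638 -0.083]
sauce_bottle side 0.83 [205. 212.] 306 [0.669 0.157]
sauce_bottle top 0.69 [206. 160.] 167 [0.673 0.154]
sauce_bottle top 0.39 [247. 177.] 1785 [0.617 0.025]
dip_dish side 0.46 [224. 179.] 175 [0.743 0.007]
dip_dish top 0.72 [261. 136.] 325 [ 0.75  -0.023]
sauce_pot side 0.75 [155. 276.] 1963 [0.574 0.413]
sauce_pot top 0.58 [126. 188.] 1368 [0.585 0.409]
tongs_mug side 0.64 [340. 140.] 649 [ 0.599 -0.45 ]
tongs_mug top 0.81 [397. 181.] 685 [ 0.598 -0.452]
[ 9.91894720e-01  1.27062444e-01 -1.15474377e-05  1.97939027e-05]
```

View pics/side.png

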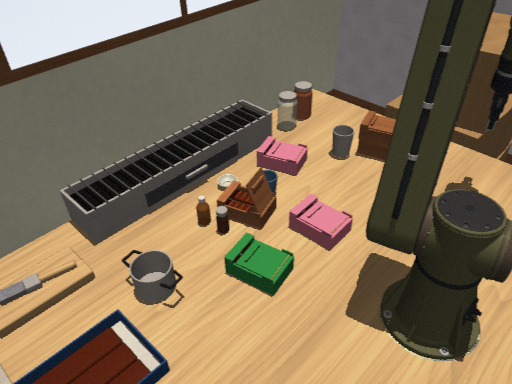

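View pics/top.png

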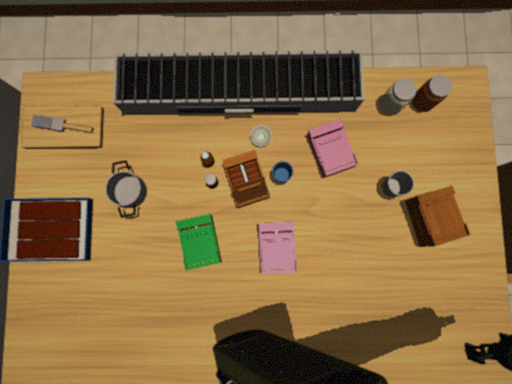

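Box candidates in the side view: green (258,261), pink (282,155), pink (320,220), the brown stack (380,135), and the open brown box (250,200), which is at (245,178) in the top view. Only that last one is wooden and open with its flap standing, so I'll confirm it in a crop.

Run:
```python
from h import *
a=cv2.imread("pics/side.png")[155:245,190:300];b=cv2.imread("pics/top.png")[140:220,205:303]
f=lambda i:cv2.resize(i,(400,330*1),interpolation=cv2.INTER_CUBIC)
b=cv2.imread("pics/top.png")[140:230,190:300]
cv2.imwrite("pics/crop.png",np.hstack([f(a),f(b)]))
# fit box pose: box outline at top; project model later
t=env.camera("top");s=env.camera("side")
r=[x for x in env.regions_of(t,"lunch_box") if abs(x["at"][0]-245)<12 and abs(x["at"][1]-177)<12]
m=r[0]["mask"].astype(np.uint8);c=max(cv2.findContours(m,0,1)[0],key=cv2.contourArea)
print(cv2.minAreaRect(c),cv2.boxPoints(cv2.minAreaRect(c)))
print(t["intrinsics"],-t["extrinsics"][:3,:3].T@t["extrinsics"][:3,3])
```

```text
((245.39999389648438, 178.20001220703125), (49.963985443115234, 34.78504943847656), 71.56504821777344) [[221.      160.00002]
 [254.      149.00002]
 [269.8     196.40001]
 [236.79999 207.40001]]
[[415.34973463   0.         252.8898913 ]
 [  0.         415.34973463 188.78966434]
 [  0.           0.           1.        ]] [ 0.39721816 -0.00178753  1.35744964]
```

View pics/crop.png

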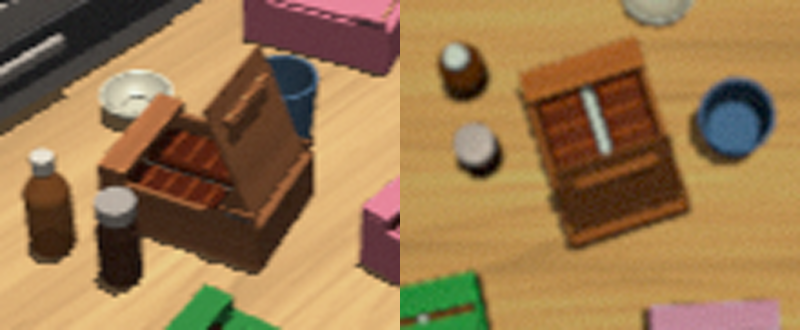

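The crop shows the brown open box: lip at top px (223–256,155), hinge end at (238–270,202), and the flap leaning forward with its rib on the robot side. Next I fit the pose from the corners.

```bash
cat > fit.py <<'E'
from h import *
from scipy.optimize import least_squares
t=env.camera("top");s=env.camera("side")
T=[((.078,.055,.064),(223,160.5)),((.078,-.055,.064),(256,150.4)),((-.078,.055,.05),(238.1,206.8)),((-.078,-.055,.05),(269.8,197.3))]
S=[((-.078,.055,0),(258.75,228.6)),((-.078,.055,.05),(260.1,213.6)),((-.078,-.055,.05),(275.8,198.1))]
F=[(s,-.05,(262,168.1)),(s,.05,(248,181.5))]
def W(v,X):
    c,q=np.cos(v[2]),np.sin(v[2]);return [v[0]+c*X[0]-q*X[1],v[1]+q*X[0]+c*X[1],X[2]]
def fl(v,r,h,y): # r along, h out of outer face
    a=v[3];return W(v,(-.065+r*np.cos(a)-h*np.sin(a),y,.05+r*np.sin(a)+h*np.cos(a)))
def res(v):
    o=[proj(t,W(v,X))-u for X,u in T]+[proj(s,W(v,X))-u for X,u in S]
    o+=[proj(p,fl(v,.11,.0035,y))-u for p,y,u in F];return np.ravel(o)
r=least_squares(res,[.61,.03,.3,1.3],loss="soft_l1");v=r.x
if __name__=="__main__":
    print(v,np.round(r.fun.reshape(-1,2),1))
    c,q=np.cos(v[2]),np.sin(v[2])
    for n in ["shaker","tea_cup","sauce_bottle","dip_dish"]:
        z=dict(shaker=.085,tea_cup=.07,sauce_bottle=.1,dip_dish=.022)[n]
        for x in env.regions_of(t,n)[:2]:
            g=onz(t,x["at"],z/2);d=g[:2]-v[:2];print(n,g[:2].round(3),"box frame",(c*d[0]+q*d[1]).round(3),(-q*d[0]+c*d[1]).round(3))
    for n in ["push",]: print(np.round([fl(v,.074,.0045,0),fl(v,.11,.0035,0),W(v,(-.065,0,.05))],3))
    ims=[]
    for p in(s,t):
        im=cv2.resize(p["img"][:,:,::-1],None,fx=4,fy=4,interpolation=cv2.INTER_CUBIC)
        def L(P): cv2.polylines(im,[np.int32([4*proj(p,x)+2 for x in P])],True,(0,255,0),1)
        for z in(0,.05): L([W(v,(a,b,z)) for a,b in((-.078,-.055),(.078,-.055),(.078,.055),(-.078,.055))])
        L([W(v,(a,b,.064)) for a,b in((.051,-.055),(.078,-.055),(.078,.055),(.051,.055))])
        L([fl(v,a,.0045,b) for a,b in((0,-.05),(.11,-.05),(.11,.05),(0,.05))])
        L([fl(v,a,.0125,b) for a,b in((.085,-.035),(.091,-.035),(.091,.035),(.085,.035))])
        u=np.int32(4*proj(p,W(v,(0,0,.06))));ims.append(im[u[1]-200:u[1]+200,u[0]-200:u[0]+200])
    cv2.imwrite("pics/fit.png",np.hstack(ims))
E
python3 fit.py
```

```text
[0.61295149 0.02689287 0.27038383 1.22401041] [[-0.2 -1.5]
 [ 0.  -0.8]
 [-1.8 -0.4]
 [-0.1 -0.5]
 [ 2.5  0.6]
 [ 0.9  3.8]
 [ 1.4 -1.7]
 [ 1.  -1.3]
 [-1.   3.5]]
shaker [0.603 0.137] box frame 0.02 0.109
tea_cup [ 0.641 -0.086] box frame -0.003 -0.116
sauce_bottle [0.662 0.156] box frame 0.082 0.111
sauce_bottle [0.575 0.027] box frame -0.036 0.011
dip_dish [ 0.765 -0.021] box frame 0.134 -0.087
dip_dish [0.616 0.144] box frame 0.034 0.112
[[0.57  0.015 0.121]
 [0.583 0.019 0.155]
 [0.55  0.01  0.05 ]]
```

View pics/fit.png

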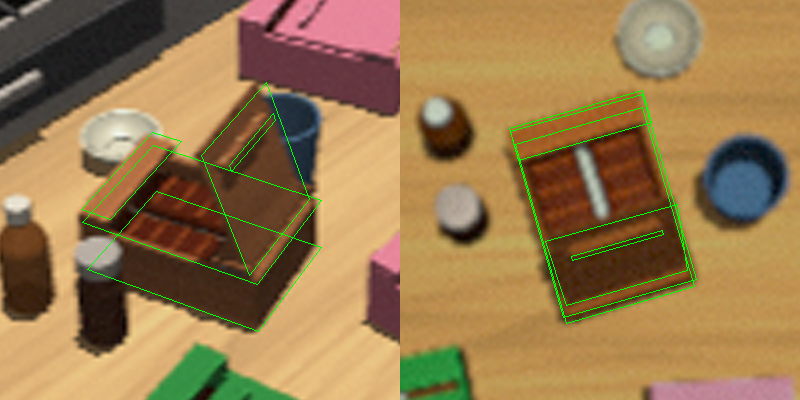

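The fit overlays well, within about 3 mm: box yaw 0.27, flap about 1.22 rad, shaker and cup beside it at box y +0.11 and −0.116. I'll move behind the hinge end with the gripper shut, staying high.

```bash
python3 -m pendant '{"grip":[0,0,0,0,0,0,0,0,0,0,0],"xyz":[[28,-26,0],[28,-26,0],[28,-26,0],[28,-26,0],[28,-26,0],[28,-26,0],[28,-26,0],[28,-26,0],[28,-26,0],[28,-26,0],[0,0,0]],"dr":[[0,0,-0.9],[0,0,0],[0,0,0],[0,0,0],[0,0,0],[0,0,0],[0,0,0],[0,0,0],[0,0,0],[0,0,0],[0,0,0]]}' 20
cat > st.py <<'E'
from h import *
V=np.array([0.61295149,0.02689287,0.27038383])
def st():
    e=env.sense();p=np.array(e["eef_pos"]);d=p[:2]-V[:2];c,q=np.cos(V[2]),np.sin(V[2])
    f=np.array(e["wrist_force"])
    print("t",round(e["t"],2),"box mm",np.round([1e3*(c*d[0]+q*d[1]),1e3*(c*d[1]-q*d[0]),1e3*p[2]],1),"F box",np.round([c*f[0]+q*f[1],c*f[1]-q*f[0],f[2]],2),"toolx",(R.from_quat(e["ee_rot"]).as_matrix()[:,0]).round(3),"z",R.from_quat(e["ee_rot"]).as_matrix()[:,2].round(3),"w",round(e["width"],4))
if __name__=="__main__": st()
E
python3 st.py
```

```text
t: 2.55
eef_pos: [0.3537, -0.2525, 0.2315]
ee_rot: [0.991, 0.138, 0.001, -0.0]
wrist_force: [-0.2, -0.9, 0.9]
width: -0.0
grasp_force: 0.0
t 2.55 box mm [-324.4 -200.   231.5] F box [-0.44 -0.83  0.88] toolx [0.962 0.272 0.001] z [ 0.001  0.001 -1.   ] w -0.0
```

```bash
python3 -m pendant '{"grip":[0,0,0,0,0,0,0,0,0,0,0,0],"xyz":[[28.5,-25,0],[28.5,-25,0],[28.5,-25,0],[28.5,-25,0],[28.5,-25,0],[28.5,-25,0],[28.5,-25,0],[28.5,-25,0],[0,0,36],[0,0,36],[0,0,37],[0,0,0]],"dr":[[0,0,0],[0,0,0],[0,0,0],[0,0,0],[0,0,0],[0,0,0],[0,0,0],[0,0,0],[0,0,0],[0,0,0],[0,0,0],[0,0,0]]}'
python3 st.py
python3 - <<'E'
from h import *
s=env.camera("side");t=env.camera("top");w=env.camera("wrist")
c=lambda i,a,b:cv2.resize(i["img"][b:b+90,a:a+90,::-1],(390,390),interpolation=cv2.INTER_CUBIC)
cv2.imwrite("pics/app.png",np.hstack([c(s,210,145),cv2.resize(w["img"][:,:,::-1],(400,390))]))
E
```

```text
t: 3.75
eef_pos: [0.5144, -0.0025, 0.1178]
ee_rot: [0.991, 0.135, -0.004, -0.0]
wrist_force: [-0.7, -0.1, 0.3]
width: -0.0001
grasp_force: 0.0
t 3.75 box mm [-102.8   -2.   117.8] F box [-0.73  0.12  0.34] toolx [ 0.964  0.267 -0.008] z [-0.009 -0.    -1.   ] w -0.0001
```

View pics/app.png

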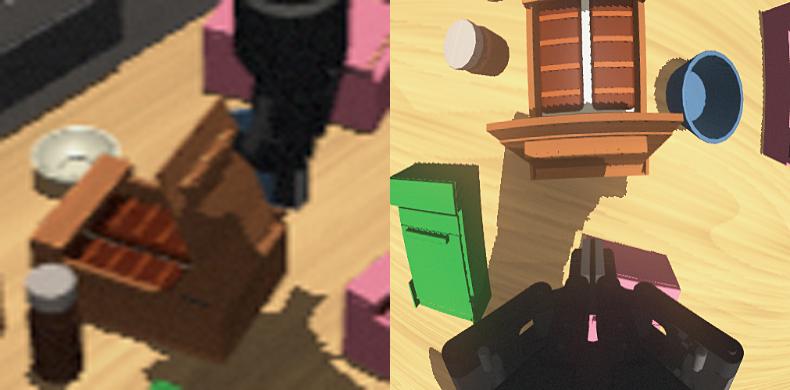

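The wrist view shows the fingers (column 595) centred on the flap (column 588). I'll approach the rib and start folding.

```bash
python3 -m pendant '{"grip":[0,0,0,0],"xyz":[[10,0,0],[10,0,0],[0,0,0],[0,0,0]],"dr":[[0,0,0],[0,0,0],[0,0,0],[0,0,0]]}'
python3 st.py
```

```text
t: 4.3
eef_pos: [0.5384, 0.0035, 0.1228]
ee_rot: [0.991, 0.135, 0.0, 0.0]
wrist_force: [-0.3, -0.3, 0.7]
width: 0.0
grasp_force: 0.0
t 4.3 box mm [-78.1  -2.6 122.8] F box [-0.41 -0.22  0.68] toolx [0.964 0.267 0.001] z [ 0.001 -0.    -1.   ] w 0.0
```

```bash
python3 -m pendant '{"grip":[0,0,0,0,0,0,0,0,0],"xyz":[[9,-2,2],[8,0,2],[9,0,2],[9,0,2],[8,0,3],[7,0,4],[6,0,5],[6,0,5],[0,0,0]],"dr":[[0,0,0],[0,0,0],[0,0,0],[0,0,0],[0,0,0],[0,0,0],[0,0,0],[0,0,0],[0,0,0]]}'
python3 st.py
python3 - <<'E'
from h import *
s=env.camera("side");w=env.camera("wrist")
c=lambda i,a,b:cv2.resize(i["img"][b:b+90,a:a+90,::-1],(390,390),interpolation=cv2.INTER_CUBIC)
cv2.imwrite("pics/mid.png",np.hstack([c(s,210,145),cv2.resize(w["img"][:,:,::-1],(400,390))]))
E
```

```text
t: 5.2
eef_pos: [0.5972, 0.0221, 0.0964]
ee_rot: [0.991, 0.135, -0.0, -0.0]
wrist_force: [-0.6, 0.2, 0.4]
width: 0.0
grasp_force: 0.1
t 5.2 box mm [-16.5  -0.4  96.4] F box [-0.57  0.32  0.41] toolx [ 0.964  0.267 -0.001] z [-0.001 -0.    -1.   ] w 0.0
```

View pics/mid.png

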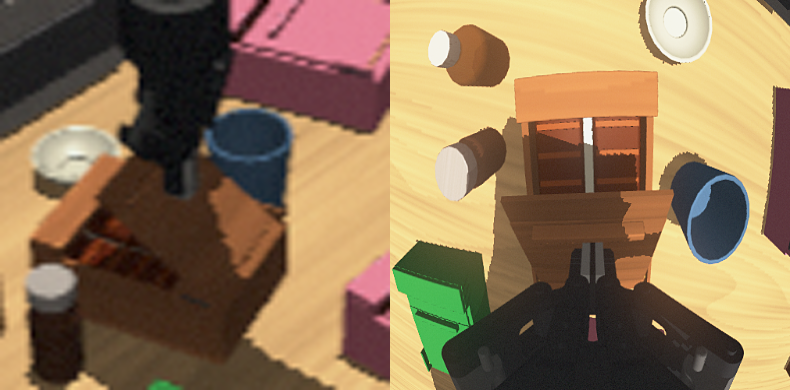

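The flap is following, and the tip sits just behind the rib (wrist px 592,245). I'll continue down.

```bash
python3 -m pendant '{"grip":[0,0,0,0,0,0,0,0,0],"xyz":[[5,0,6],[5,0,6],[4,0,7],[4,0,7],[2,0,8],[2,0,7],[0,0,3],[0,0,0],[0,0,0]],"dr":[[0,0,0],[0,0,0],[0,0,0],[0,0,0],[0,0,0],[0,0,0],[0,0,0],[0,0,0],[0,0,0]]}'
python3 st.py
```

```text
t: 6.2
eef_pos: [0.6182, 0.0278, 0.0537]
ee_rot: [0.991, 0.135, 0.0, -0.0]
wrist_force: [-2.6, -0.2, 6.3]
width: -0.0001
grasp_force: 2.5
t 6.2 box mm [ 5.3 -0.5 53.7] F box [-2.58  0.49  6.33] toolx [0.964 0.267 0.   ] z [ 0.  0. -1.] w -0.0001
```

Flat and pressed with about 6 N. Now slide it forward.

```bash
python3 -m pendant '{"grip":[0,0,0,0,0,0],"xyz":[[2,0,0],[2,0,0],[2,0,0],[2,0,0],[2,0,0],[0,0,0]],"dr":[[0,0,0],[0,0,0],[0,0,0],[0,0,0],[0,0,0],[0,0,0]]}'
python3 st.py
```

```text
t: 6.8
eef_pos: [0.6264, 0.0301, 0.0533]
ee_rot: [0.991, 0.135, -0.001, 0.0]
wrist_force: [-5.6, -1.8, 7.0]
width: -0.0002
grasp_force: 4.3
t 6.8 box mm [13.8 -0.5 53.3] F box [-5.83 -0.22  6.99] toolx [ 0.964  0.267 -0.002] z [-0.002 -0.001 -1.   ] w -0.0002
```

```bash
python3 -m pendant '{"grip":[0,0,0,0,0,0,0],"xyz":[[2,0,0],[2,0,0],[2,0,0],[2,0,0],[2,0,0],[2,0,0],[0,0,0]],"dr":[[0,0,0],[0,0,0],[0,0,0],[0,0,0],[0,0,0],[0,0,0],[0,0,0]]}'
python3 st.py
```

```text
t: 7.5
eef_pos: [0.6378, 0.0335, 0.0533]
ee_rot: [0.991, 0.135, -0.001, -0.0]
wrist_force: [-5.1, -1.0, 6.4]
width: -0.0
grasp_force: 4.3
t 7.5 box mm [25.8 -0.3 53.3] F box [-5.21  0.43  6.38] toolx [ 0.964  0.267 -0.002] z [-0.002 -0.    -1.   ] w -0.0
```

```bash
python3 -m pendant '{"grip":[0,0,0,0,0],"xyz":[[2,0,0],[2,0,0],[2,0,0],[0,0,0],[0,0,0]],"dr":[[0,0,0],[0,0,0],[0,0,0],[0,0,0],[0,0,0]]}'
python3 st.py
```

```text
t: 8.0
eef_pos: [0.6412, 0.0345, 0.0527]
ee_rot: [0.991, 0.135, -0.003, 0.0]
wrist_force: [-11.0, -2.3, 8.8]
width: 0.0
grasp_force: 8.0
t 8.0 box mm [29.2 -0.2 52.7] F box [-11.26   0.69   8.77] toolx [ 0.964  0.267 -0.007] z [-0.007 -0.001 -1.   ] w 0.0
```

```bash
python3 -m pendant '{"grip":[0,0,0,0],"xyz":[[2,0,0],[2,0,0],[0,0,0],[0,0,0]],"dr":[[0,0,0],[0,0,0],[0,0,0],[0,0,0]]}'
python3 st.py
```

```text
t: 8.4
eef_pos: [0.6414, 0.0346, 0.0518]
ee_rot: [0.991, 0.135, -0.007, 0.001]
wrist_force: [-19.3, -4.6, 13.4]
width: -0.0001
grasp_force: 14.1
t 8.4 box mm [29.5 -0.1 51.8] F box [-19.83   0.73  13.42] toolx [ 0.964  0.267 -0.013] z [-0.013 -0.003 -1.   ] w -0.0001
```

The stop is firm: 20 N with no further travel. I'll ease back, lift off and check.

```bash
python3 -m pendant '{"grip":[0,0,0,0,0,0,0,0,0,0],"xyz":[[-5,0,0],[-4,0,0],[0,0,-10],[0,0,-25],[0,0,-30],[-30,0,-30],[-40,0,-20],[-40,0,0],[0,0,0],[0,0,0]],"dr":[[0,0,0],[0,0,0],[0,0,0],[0,0,0],[0,0,0],[0,0,0],[0,0,0],[0,0,0],[0,0,0],[0,0,0]]}'
python3 st.py
python3 - <<'E'
from h import *
s=env.camera("side");w=env.camera("wrist")
c=lambda i,a,b:cv2.resize(i["img"][b:b+90,a:a+90,::-1],(390,390),interpolation=cv2.INTER_CUBIC)
cv2.imwrite("pics/end.png",np.hstack([c(s,195,145),cv2.resize(w["img"][:,:,::-1],(400,390))]))
E
```

```text
t: 9.4
eef_pos: [0.5341, 0.0044, 0.1691]
ee_rot: [0.991, 0.135, 0.001, 0.0]
wrist_force: [-0.1, 0.4, -0.3]
width: -0.0002
grasp_force: 0.0
t 9.4 box mm [-82.   -0.6 169.1] F box [ 0.07  0.43 -0.34] toolx [0.964 0.267 0.001] z [ 0.001  0.    -1.   ] w -0.0002
```

View pics/end.png

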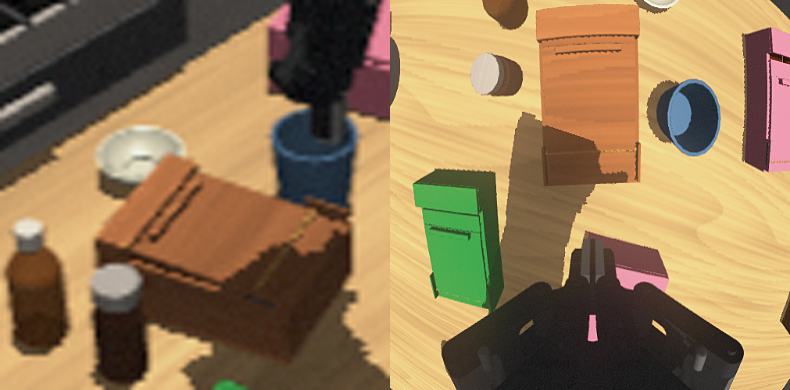

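The flap lies flat with its rib right at the lip (wrist px 588,45), the bystanders haven't moved, and the arm is clear.

```bash
python3 -c "
from rig import env
print(env.close_job())"
```

```text
the job is handed in; nothing more can be done
None
```

The lunch box is closed and handed in: the flap lies flat, slid forward until it hit its stop so its edge is under the lip, with the bystanders standing where they were and the arm clear; `env.close_job()` returned no verdict.

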